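# Make up the drilling tray and the sanding tray

### The job

Make up the two job trays from the stock on the bench, each thing lying flat in the recess cut to its size: the thick pine blank and the drill chuck key go in the blue-floored drilling tray, the sanding block and the short thin pine blank in the red-floored sanding tray. Leave the long pine strip, the pliers and the tape measure where they are.

Things in the scene. Friction and masses are not known exactly. Their poses are not given: they have to be found in the camera images.
- drilling_tray: fixed tray, blue floor 12 mm above the bench, pale wood fences 8 mm above the floor; 107 x 266 mm, origin at its underside's centre, long axis y. Recesses (x by y): 80 x 156 mm centred at y = -47 mm for the thick blank, 91 x 86 mm at y = +82 mm for the chuck key, both at x = 0; things lie along y, either way round, 8 mm to spare. Long fences open 50 mm at each recess's middle for fingers
- sanding_tray: fixed tray, red floor 12 mm above the bench, pale wood fences 8 mm above the floor; 107 x 260 mm, origin at its underside's centre, long axis y. Recesses (x by y): 76 x 130 mm centred at y = -57 mm for the sanding block, 71 x 106 mm at y = +69 mm for the thin blank, both at x = 0; things lie along y, either way round, 8 mm to spare. Long fences open 50 mm at each recess's middle for fingers
- thick_blank: thick pine block, 64 x 140 x 38 mm high, dark knot on top, long axis = its y; origin at the centre of its underside; 0.16 kg
- chuck_key: grey steel drill chuck key lying flat, 75 x 70 x 24 mm high: shaft along its y, toothed head (24 mm across, a good place to grip) at y = +17 mm, 12 mm above the bench, pilot tip at the +y end, cross bar 75 mm long and 7 mm thick along its x at y = -28 mm, 6 mm above the bench; origin at the centre of its outline, on its underside; 0.09 kg; rests tilted by about 0.06 rad
- sanding_block: brown cork sanding block with brown paper round it, 60 x 114 x 31 mm high, long axis = its y; origin at the centre of its underside; 0.08 kg
- thin_blank: short thin pine board, 55 x 90 x 18 mm high, long axis = its y; origin at the centre of its underside; 0.04 kg
- pine_strip: long narrow pine strip, 38 x 190 x 19 mm high, loose, belongs to neither tray, stays where it lies; origin at the centre of its underside, long axis = its y
- pliers: combination pliers with red handles, 73 x 173 x 21 mm high, loose, to be left alone; origin at the centre of the outline, underside
- tape_measure: yellow tape measure standing on edge, 38 x 106 x 68 mm high, loose, to be left alone; origin at the centre of the outline, underside

How it is judged:
By the outcome, as a careful person would: the job done as asked, in the order asked, and still so for the second after the job is handed in, with the robot touching nothing.
It also fails if it takes over 86 s, if anything falls off the work surface, if the arm or the gripper's body presses on something with over 40 N, if the wrist force passes 120 N, or if a joint passes its speed limit or range.

### The arm

A 6-joint arm with a two-finger parallel gripper is mounted at the origin on a cart in front of the work surface, level with it; the furniture and walls round the work are solid. World frame = base frame: x ahead of the robot, y to its left, z up, the work surface at z = 0. Lengths are in mm, angles in degrees, forces in N, time in s.
With the tool pointing down it reaches from about 300 to 850 mm from the base axis. Payload 4.2 kg.
Tool frame: the origin (TCP) lies midway between the tips of the shut fingers; the grasp point (between the pads) lies 19 mm behind it; z points along the fingers, y is the line along which they close (so a half turn about z gives the same grasp; the last joint's range is limited). The gripper opens to 91 mm and grips with 3 to 60 N. Pads are 32 mm wide; open, the fingers measure 118 mm over their backs; the gripper's body (76 mm by 178 mm) begins 60 mm behind the grasp point.
Start: joints at [-77.006, 18.312, 89.639, -0, 72.044, -1.146], TCP at [140.477, -557.596, 176.876] pointing down, gripper open.
Joint ranges: [-177.97, 177.97], [-48.28, 115.42], [12.27, 149.76], [-77.06, 257.06], [2.81, 150.46], [-146.56, 146.56]. Speed limits (degrees/s): [147.25, 147.25, 180, 180, 180, 180].

### API

Orientations are given as [roll, pitch, yaw] about the fixed x, y, z axes, in that order (R = Rz(yaw) Ry(pitch) Rx(roll)).
In Python, from workcell import env, viewer, probe_bus, job_done gives the robot as it stands (env), with the cameras (viewer), the job as plain functions and the readings (probe_bus).
- The arm moves only by the shell command python3 drive.py 'ROWS' [OPENING] [FORCE]. ROWS is rows parted by semicolons, their numbers by spaces, 1 to 8 of them, each of 6 numbers: dx, dy, dz in mm, then a rotation vector rx, ry, rz in degrees; each row shifts and turns the commanded pose from where the row before left it, along the tool's axes as they then stand; what a row does not reach is not made up. A row lasts 1/10 s, in which the tool goes at most 50 mm and 8.59 degrees, less where a joint would pass 70% of its speed; a pose out of reach is approached as far as the arm can. OPENING is the finger opening in mm, set as the command begins (- or left out keeps the last). The fingers move at their own pace and stop on an object; FORCE is the grip in N (left out, the last holds). Time passes only in rows, so rows that do not move let the fingers close. It prints the time, the measured TCP pose, the force, the opening and the grip force at its end.
- probe_bus.state(): the state, without advancing time (a new reading comes with each control period).
- viewer.grab_frame(name): name is "scene" or "top" or "wrist"; returns the picture (384x512x3 uint8, blue, green, red); there is no depth.
- viewer.camera_model(name): a dict with "fx", "fy", "cx", "cy" (pixels), "T" (4x4, takes a point from camera to world coordinates). Camera axes: x right, y up, looking along -z (the intrinsics and any distortion apply to the point x, -y, -z); pixel columns grow to the right and rows downward; lengths in mm; the calibration is good to about 2 mm. A picture is of the moment at which its call begins: read the wrist's pose just before it. camera_model takes no time and is no camera call; for the wrist camera it gives the pose at the moment of the call.
- job_done(): hands the job in; it is judged then, once.
The state is a dict: "time_s": time; "qpos": joint angles; "qvel": joint speeds; "effort": joint torques, N m; "ee_pos": TCP position; "ee_rot": TCP orientation; "force": force on the tool from outside, world axes, zero at the start; "torque": the same for the moment, N m; "gripper_width": finger opening in mm; "gripper_force": force on a finger pad.
Only numpy, scipy, OpenCV 4.12 (cv2) and the standard library are available. Lean on these libraries where they do the work, as an engineer would, in place of code of your own. Each camera call takes 0.05 s, during which the arm holds its last target. There are 200 camera calls.

## Working session

There is one attempt and no reset: what is moved stays moved. The work goes in short steps, Python scripts to look and compute and a shell command to move; the robot and the scene stay as the last step left them, time stands still between calls to the robot, and variables do not carry over. Pictures are saved under pics/ and viewed, at most 14 in all, crops included, and the job is handed in when it is done.

```bash
ls; mkdir -p pics
python3 - <<'E'
from workcell import env, viewer, probe_bus, job_done
import cv2,numpy as np
for n in ("top","scene"):
    cv2.imwrite(f"pics/{n}0.png",viewer.grab_frame(n))
    m=viewer.camera_model(n);print(n,{k:(np.round(v,3).tolist()) for k,v in m.items() if not isinstance(v,str)})
print(probe_bus.state())
E
```

```text
drive.py
pics
workcell.py
top {'fx': 350.979, 'fy': 350.979, 'cx': 257.327, 'cy': 196.465, 'T': [[0.014, 0.996, -0.091, 453.385], [-1.0, 0.014, 0.005, 182.81], [0.006, 0.091, 0.996, 1069.045], [0.0, 0.0, 0.0, 1.0]]}
scene {'fx': 358.587, 'fy': 358.587, 'cx': 257.523, 'cy': 188.495, 'T': [[-0.513, 0.47, -0.718, -117.454], [-0.858, -0.276, 0.432, 602.412], [0.005, 0.838, 0.545, 537.305], [0.0, 0.0, 0.0, 1.0]]}
{'time_s': 0.1, 'qpos': array([-7.70053327e+01,  1.83470617e+01,  8.96966403e+01, -1.58161409e-03,
        7.20445459e+01, -1.14649718e+00]), 'qvel': array([ 0.03297768, -0.00192839, -0.22735886, -0.027222  , -0.09074096,
       -0.05332172]), 'effort': array([ 6.80809553e-04, -4.13334310e+01, -2.32510096e+01,  7.28714559e-02,
        4.22377023e-02, -5.28807846e-05]), 'ee_pos': array([ 140.35456247, -557.10133822,  176.13239689]), 'ee_rot': array([-1.79911740e+02, -2.62204847e-04,  1.41416530e+01]), 'force': array([ 0.19451019,  0.17242311, -0.00182788]), 'torque': array([-0.00128447, -0.00402571, -0.04058008]), 'gripper_force': 0.0, 'gripper_width': 91.1078921781619}
```

View pics/top0.png

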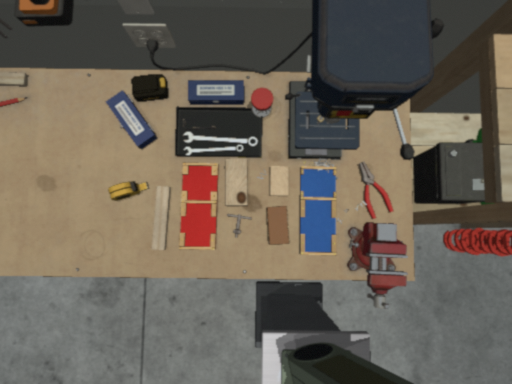

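View pics/scene0.png

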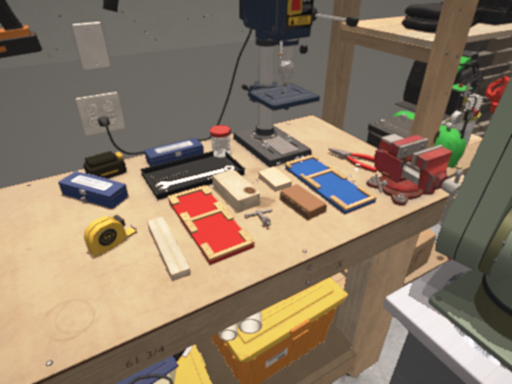

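The top view shows the red tray at cols 180–217, rows 163–248, and the blue tray at cols 300–336, rows 167–254. The thick blank is at (236,182), thin blank (279,181), sanding block (277,225) and chuck key (238,222). The scene view agrees. The drill press stands beyond them and the vise to the right. Next I'll turn these pixels into positions.

```bash
cat > h.py <<'E'
import cv2,numpy as np
from workcell import env, viewer, probe_bus, job_done
from scipy.spatial.transform import Rotation as R
def ray(m,px):
    px=np.atleast_2d(np.asarray(px,float))
    d=np.c_[(px[:,0]-m['cx'])/m['fx'],-(px[:,1]-m['cy'])/m['fy'],-np.ones(len(px))]@m['T'][:3,:3].T
    return m['T'][:3,3],d
def plane(m,px,z):
    o,d=ray(m,px); return o+d*((z-o[2])/d[:,2])[:,None]
def proj(m,P):
    p=(np.atleast_2d(P)-m['T'][:3,3])@m['T'][:3,:3]
    return np.c_[m['cx']+m['fx']*p[:,0]/-p[:,2], m['cy']+m['fy']*p[:,1]/p[:,2]]
def tri(m1,p1,m2,p2):
    A=np.zeros((3,3));b=np.zeros(3)
    for m,p in((m1,p1),(m2,p2)):
        o,d=ray(m,p);d=d[0]/np.linalg.norm(d[0]);Q=np.eye(3)-np.outer(d,d);A+=Q;b+=Q@o
    return np.linalg.solve(A,b)
def step(target,yaw=None):
    s=probe_bus.state();Rm=R.from_euler('xyz',s['ee_rot'],degrees=True)
    return Rm.inv().apply(np.array(target)-s['ee_pos'])
E
python3 - <<'E'
from h import *
m=viewer.camera_model('top');print(m.keys())
pts=dict(red_tl=(181,163),red_br=(216,248),blue_tl=(301,167),blue_br=(336,254),thick=(236,182),thin=(279,181),sand=(277,225),key=(238,222),strip=(161,218),tape=(127,189),pl=(374,190),presstab=(325,100),vise=(378,250))
for k,p in pts.items(): print(k,plane(m,p,15)[0].round().tolist())
w=viewer.camera_model('wrist');s=probe_bus.state()
Rm=R.from_euler('xyz',s['ee_rot'],degrees=True).as_matrix()
print('cam in tool',Rm.T@(w['T'][:3,3]-s['ee_pos']),(Rm.T@w['T'][:3,:3]).round(3).tolist(),w['fx'],w['cx'],w['cy'])
E
```

```text
dict_keys(['fx', 'fy', 'cx', 'cy', 'T'])
red_tl [648.0, 411.0, 15.0]
red_br [394.0, 298.0, 15.0]
blue_tl [642.0, 46.0, 15.0]
blue_br [381.0, -59.0, 15.0]
thick [593.0, 243.0, 15.0]
thin [598.0, 113.0, 15.0]
sand [465.0, 118.0, 15.0]
key [472.0, 234.0, 15.0]
strip [481.0, 465.0, 15.0]
tape [567.0, 571.0, 15.0]
pl [574.0, -175.0, 15.0]
presstab [853.0, -28.0, 15.0]
vise [395.0, -184.0, 15.0]
cam in tool [  73.34316234    0.75925976 -208.15172987] [[0.0, 0.964, 0.265], [1.0, -0.0, 0.0], [0.0, 0.265, -0.964]] 274.3663547349454 254.29656994527141 189.84795364487218
```

```bash
python3 drive.py '0 0 -40 0 0 7.1; 0 0 -40 0 0 7.1; 22.7 -42.5 0 0 0 0; 22.7 -42.5 0 0 0 0; 22.7 -42.5 0 0 0 0; 22.7 -42.5 0 0 0 0; 22.7 -42.5 0 0 0 0; 22.7 -42.5 0 0 0 0' && python3 drive.py '22.7 -42.5 0 0 0 0; 22.7 -42.5 0 0 0 0; 22.7 -42.5 0 0 0 0; 22.7 -42.5 0 0 0 0; 22.7 -42.5 0 0 0 0; 22.7 -42.5 0 0 0 0; 22.7 -42.5 0 0 0 0; 22.7 -42.5 0 0 0 0' && python3 drive.py '22.7 -42.5 0 0 0 0; 0 0 0 0 0 0; 0 0 0 0 0 0'
```

```text
time_s: 0.9
ee_pos: [277.2, -300.8, 256.6]
ee_rot: [-180.0, -0.0, -0.1]
force: [0.7, -0.5, 0.7]
gripper_width: 91.0
gripper_force: 0.0
time_s: 1.7
ee_pos: [459.2, 39.1, 256.6]
ee_rot: [180.0, 0.0, -0.0]
force: [1.2, -0.7, 0.7]
gripper_width: 91.1
gripper_force: 0.0
time_s: 2.0
ee_pos: [481.3, 80.1, 256.0]
ee_rot: [179.9, 0.1, 0.1]
force: [0.1, -0.1, -0.3]
gripper_width: 91.1
gripper_force: 0.0
```

Grab view A, move by 200 mm, then grab view B.

```bash
cat > grab.py <<'E'
import sys,pickle
from h import *
m=viewer.camera_model('wrist');im=viewer.grab_frame('wrist')
cv2.imwrite(f'pics/{sys.argv[1]}.png',im);pickle.dump(m,open(f'pics/{sys.argv[1]}.pkl','wb'))
E
python3 grab.py wA && python3 drive.py '0 -50 0 0 0 0; 0 -50 0 0 0 0; 0 -50 0 0 0 0; 0 -50 0 0 0 0; 0 0 0 0 0 0; 0 0 0 0 0 0' && python3 grab.py wB
```

```text
time_s: 2.65
ee_pos: [481.6, 278.5, 256.6]
ee_rot: [179.9, 0.0, -0.1]
force: [-0.6, -0.8, -0.1]
gripper_width: 91.1
gripper_force: 0.0
```

View pics/wA.png

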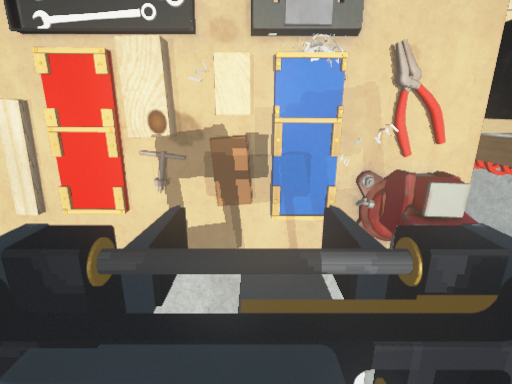

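View pics/wB.png

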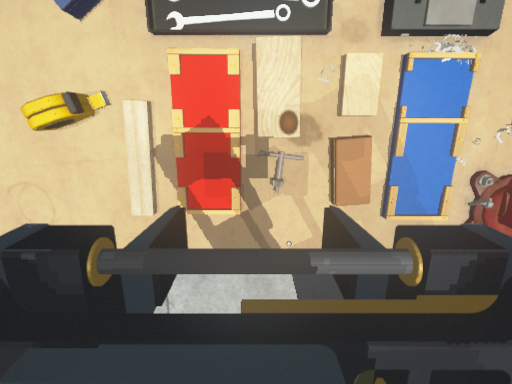

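Both wrist views show everything clearly. In B the thick blank's top is at cols 255–301, rows 37–137. The thin blank is at (362,84), the sanding block at (352,170), the key at (280,165), the red tray at cols 168–240 and the blue tray at cols 388–475. Now enlarged crops to pick corners.

Run:
```python
import cv2,numpy as np
A=cv2.imread('pics/wA.png');B=cv2.imread('pics/wB.png')
def crop(im,x,y,w,h,k):
    c=cv2.resize(im[y:y+h,x:x+w],None,fx=k,fy=k,interpolation=cv2.INTER_CUBIC)
    for i in range(0,w,20): cv2.line(c,(i*k,0),(i*k,5),(0,0,0),1);cv2.putText(c,str(x+i),(i*k,14),0,.35,(255,0,255),1)
    for j in range(0,h,20): cv2.line(c,(0,j*k),(5,j*k),(0,0,0),1);cv2.putText(c,str(y+j),(6,j*k+4),0,.35,(255,0,255),1)
    return c
cv2.imwrite('pics/c1.png',np.hstack([crop(A,112,30,145,180,2.75.__int__()+1 if 0 else 2),crop(B,245,30,145,180,2)]) if 0 else cv2.resize(np.hstack([crop(A,112,30,145,185,4),crop(B,245,30,145,185,4)]),None,fx=.68,fy=.68,interpolation=cv2.INTER_AREA))
cv2.imwrite('pics/c2.png',np.hstack([crop(A,25,40,108,180,3),crop(A,265,40,85,180,3)]))
cv2.imwrite('pics/c3.png',np.hstack([crop(B,160,40,90,185,3),crop(B,380,40,105,185,3)]))
```

```text
(no output)
```

View pics/c1.png

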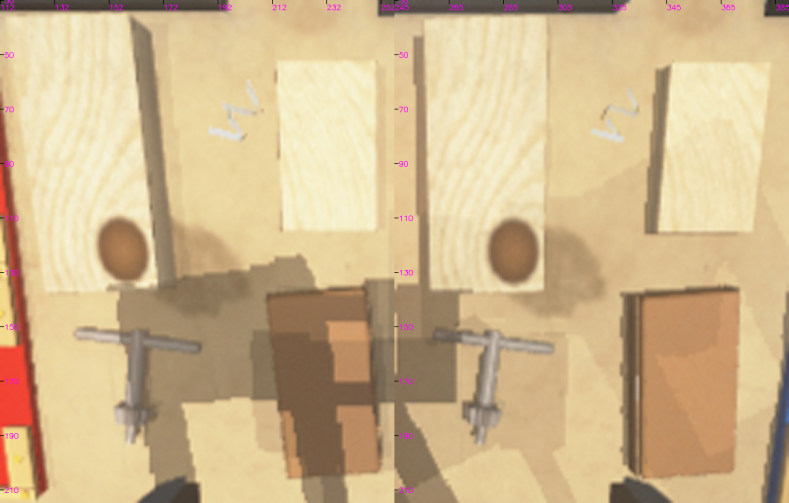

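View pics/c2.png

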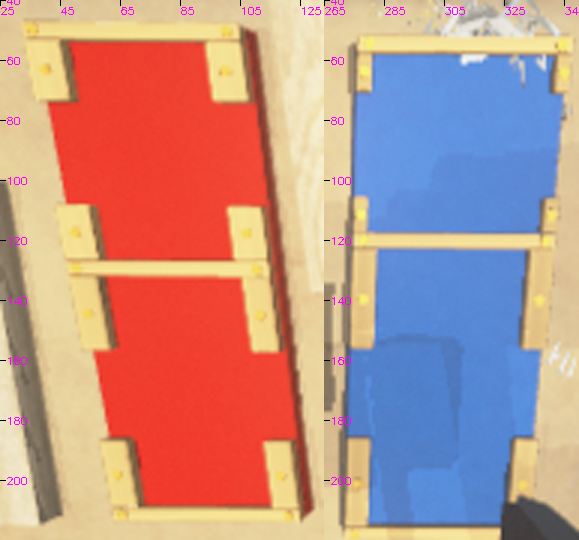

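View pics/c3.png

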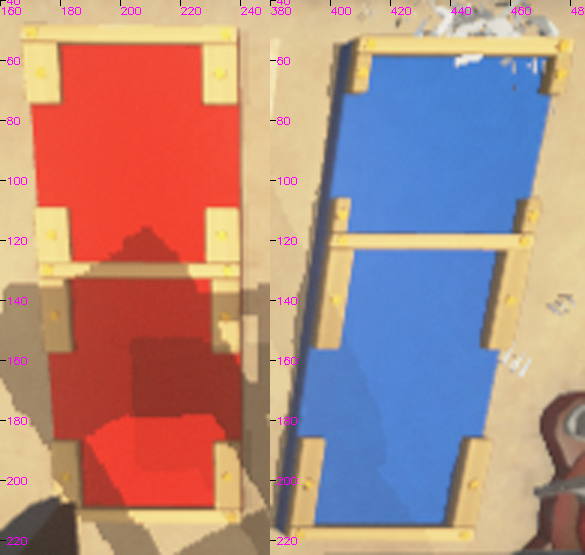

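The crops are clear: fence nails and box corners can be picked to under a pixel. In A, for example, the blue tray nails are at (280,55), (346,55), (278,120) and (340,120). The larger recess of each tray is the one nearer the robot. Next I'll triangulate them.

```bash
cat > tri1.py <<'E'
from h import *
import pickle
mA,mB=[pickle.load(open(f'pics/{n}.pkl','rb')) for n in('wA','wB')]
D={'thick':([(None),(160.2,35.9),(169,136.2),(128.5,137)],[(256.2,36.2),(301.1,36),(299.6,136.6),(258,136.6)]),
'thin':([(213.8,52.4),(250.2,52.4),(250.6,114.2),(216.4,114.6)],[(347,53.2),(383,53.2),(377.2,115),(341.5,115.3)]),
'sand':([(210.2,136.6),(246.2,135.5),(251.3,203.5),(218.6,205.7)],[(335.3,137.4),(371.7,135.9),(369.9,203.2),(334.9,205.7)]),
'key bar1 bar2 tip head junc':([(139.9,152.4),(185.5,158),(159.8,192.1),(160.5,181.8),(162.4,155)],[(259.6,152.4),(303.3,158.3),(276.1,192.5),(277.2,181.5),(280.9,155.7)]),
'red ends,cross':([(35.7,49.7),(104.7,50.7),(50,129.3),(111.3,130),(123.3,212)],[(170,51),(236,51),(175.7,130.3),(236.3,130.3),(238,212.3)]),
'red side':([(40,63),(100,64),(50,117.3),(107,117.7),(54.3,144.3),(112,145.3),(64,198.7),(118.7,198.7)],[(173.7,64.3),(233.3,64.7),(177.3,118.3),(233.7,118.3),(178.7,145),(235.3,145),(182,199.3),(235.7,199.3)]),
'blue ends,cross':([(279.7,54.7),(345.7,54.7),(277.7,120),(339.7,120),(274.3,217.7)],[(413,55.3),(478,55.3),(403.7,120.3),(465.7,120.3),(391.7,218)]),
'blue side':([(278.3,63.7),(345,63.7),(277.7,111.3),(341,111.3),(276.3,201.3),(330.7,201.3)],[(411,64),(477,64.3),(404.3,111.7),(467.3,111.3),(393,201.3),(448.7,201.3)])}
H={'thick':38,'thin':18,'sand':31,'red':20,'blue':20}
for k,(a,b) in D.items():
    P=np.array([tri(mA,p,mB,q) for p,q in zip(a,b) if p]);print(k,'z',P[:,2].round(1).tolist(),'mean',P[:,2].mean().round(1))
    z=P[:,2].mean()
    if k[:3]=='key': print(P.round(1).tolist());continue
    QB=plane(mB,b,z);ok=[i for i,p in enumerate(a) if p];QA=plane(mA,[a[i] for i in ok],z)
    print(' AB diff',(QA-QB[ok])[:,:2].mean(0).round(1))
    Q=QB.copy();Q[ok]=(QA+QB[ok])/2
    if k in('thick','thin','sand'):
        # corners TL,TR,BR,BL ; long axis +x
        d=(Q[0]+Q[1]-Q[2]-Q[3])[:2];w=(Q[0]+Q[3]-Q[1]-Q[2])[:2]
        print('  c',Q.mean(0).round(1),'L',np.linalg.norm(d)/2,'W',np.linalg.norm(w)/2,'ang',np.degrees(np.arctan2(d[1],d[0])).round(2),np.degrees(np.arctan2(-w[0],w[1])).round(2))
    else: print('  ',Q[:,:2].round(1).tolist())
E
python3 tri1.py
```

```text
thick z [35.4, 41.4, 37.7] mean 38.1
 AB diff [-0.9  0. ]
  c [591.3 241.3  38.1] L 138.47132812928314 W 63.11539629549033 ang 1.15 0.18
thin z [17.7, 16.9, 20.1, 14.4] mean 17.3
 AB diff [ 0.4 -0. ]
  c [598.7 111.9  17.3] L 88.83703902971547 W 54.378565500729664 ang 0.37 0.32
sand z [23.4, 24.7, 28.5, 20.6] mean 24.3
 AB diff [-0.1 -0. ]
  c [464.7 115.7  24.3] L 113.69627597737068 W 57.13765402261759 ang 4.43 3.13
key bar1 bar2 tip head junc z [9.5, 5.1, 14.1, 10.9, 6.3] mean 9.2
[[494.0, 268.2, 9.5], [483.8, 194.5, 5.1], [426.6, 239.8, 14.1], [444.5, 238.1, 10.9], [488.7, 232.5, 6.3]]
red ends,cross z [18.1, 9.4, 20.7, 19.2, 16.4] mean 16.8
 AB diff [-0.2  0. ]
   [[646.3, 402.5], [645.7, 302.5], [531.0, 403.5], [530.5, 306.3], [391.6, 305.3]]
red side z [21.3, 21.2, 21.4, 20.1, 22.5, 19.5, 22.6, 19.3] mean 21.0
 AB diff [-0.1  0. ]
   [[627.4, 397.1], [626.5, 308.3], [549.5, 397.6], [549.3, 309.1], [507.9, 398.7], [507.2, 307.2], [416.7, 399.8], [416.7, 308.2]]
blue ends,cross z [19.7, 17.3, 20.4, 21.2, 30.6] mean 21.8
 AB diff [0.2 0. ]
   [[639.3, 42.2], [639.4, -54.4], [546.2, 42.7], [546.3, -54.4], [383.1, 42.2]]
blue side z [21.0, 19.8, 19.0, 18.5, 20.7, 26.1] mean 20.9
 AB diff [-0.  0.]
   [[627.5, 43.4], [627.3, -55.5], [559.2, 43.0], [559.6, -55.2], [412.7, 41.4], [412.7, -52.1]]
```

```bash
python3 - <<'E'
from h import *
t=viewer.camera_model('top');s=viewer.camera_model('scene')
print('head front',tri(t,(355,112),s,(300,38)))
for q in((262,108),(319,97),(288,105)):print('table?',q,plane(s,q,60)[0].round(),plane(s,q,120)[0].round(),plane(s,q,180)[0].round())
for z in(60,120,180): print(z,plane(t,[(296,148),(341,150),(325,116),(355,116)],z).round().tolist())
for z in (250,350,450): print(z,plane(t,[(355,116)],z).round().tolist(),plane(s,[(300,38)],z).round().tolist())
E
python3 - <<'E'
import cv2,numpy as np
a=cv2.imread('pics/top0.png')[60:170,270:430];b=cv2.imread('pics/scene0.png')[0:170,220:370]
a=cv2.resize(a,(440,303));b=cv2.resize(b,(340,385));c=np.zeros((385,780,3),np.uint8);c[:303,:440]=a;c[:,440:]=b
cv2.imwrite('pics/press.png',c)
E
```

```text
head front [700.96658961 -21.92637759 352.47091369]
table? (262, 108) [975. -73.  60.] [838.  12. 120.] [701.  97. 180.]
table? (319, 97) [ 966. -336.   60.] [ 830. -218.  120.] [ 694. -100.  180.]
table? (288, 105) [ 953. -175.   60.] [818. -77. 120.] [684.  20. 180.]
60 [[690.0, 67.0, 60.0], [686.0, -65.0, 60.0], [787.0, -19.0, 60.0], [788.0, -107.0, 60.0]]
120 [[676.0, 74.0, 120.0], [672.0, -50.0, 120.0], [767.0, -7.0, 120.0], [769.0, -90.0, 120.0]]
180 [[662.0, 81.0, 180.0], [658.0, -36.0, 180.0], [747.0, 5.0, 180.0], [749.0, -73.0, 180.0]]
250 [[725.0, -53.0, 250.0]] [[1156.0, -366.0, 250.0]]
350 [[692.0, -24.0, 350.0]] [[713.0, -29.0, 350.0]]
450 [[659.0, 5.0, 450.0]] [[270.0, 308.0, 450.0]]
```

View pics/press.png

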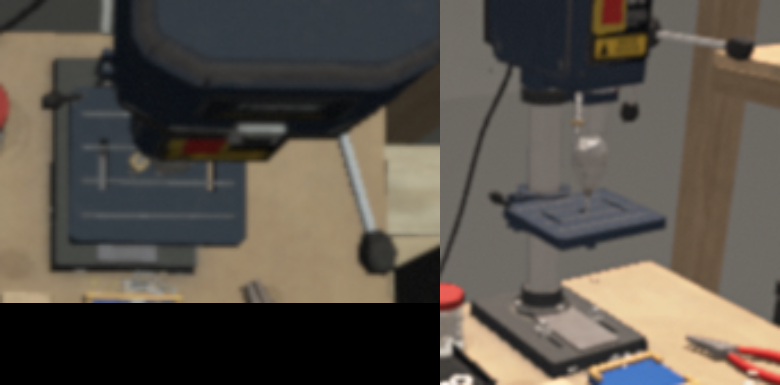

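The table's front edge comes out at x≈660, z≈185, y −85..80, and the head at x≈700, z≈350. I'll therefore place the key with the camera facing the robot (yaw 180). First, the thick blank.

```bash
python3 drive.py '36.6 12.4 30 0 0 0; 36.6 12.4 30 0 0 0; 36.6 12.4 30 0 0 0; 0 0 40 0 0 0; 0 0 40 0 0 0; 0 0 30 0 0 0; 0 0 0 0 0 0; 0 0 0 0 0 0' 78 20
```

```text
time_s: 3.5
ee_pos: [592.2, 240.5, 57.8]
ee_rot: [180.0, -0.0, -0.2]
force: [-0.2, -0.4, 0.1]
gripper_width: 77.8
gripper_force: 0.0
```

```bash
python3 drive.py '0 0 24 0 0 0; 0 0 23 0 0 0; 0 0 0 0 0 0; 0 0 0 0 0 0' && python3 drive.py '0 0 0 0 0 0; 0 0 0 0 0 0; 0 0 0 0 0 0; 0 0 0 0 0 0; 0 0 0 0 0 0' 55 25
```

```text
time_s: 3.9
ee_pos: [593.1, 242.3, 12.2]
ee_rot: [-179.9, -0.2, -0.1]
force: [0.3, 0.5, 0.1]
gripper_width: 78.2
gripper_force: 0.0
time_s: 4.4
ee_pos: [591.7, 242.3, 10.0]
ee_rot: [-180.0, -0.0, -0.1]
force: [-0.4, -0.1, -0.0]
gripper_width: 54.8
gripper_force: 0.0
```

The fingers reached 55 mm with no grip force. I'll take a look before going on.

```bash
python3 grab.py g1; python3 -c "
from h import *
print(probe_bus.state()['gripper_width'],probe_bus.state()['gripper_force'],probe_bus.state()['ee_pos'])
cv2.imwrite('pics/s1.png',viewer.grab_frame('scene'))
a=cv2.imread('pics/g1.png');b=cv2.imread('pics/s1.png')[130:290,100:360];b=cv2.resize(b,(390,240));a=cv2.resize(a,(400,300))
c=np.zeros((300,790,3),np.uint8);c[:,:400]=a;c[:240,400:]=b;cv2.imwrite('pics/g1c.png',c)"
```

```text
55.02806089870664 0.0 [591.59595493 242.25104268   9.87296708]
```

View pics/g1c.png

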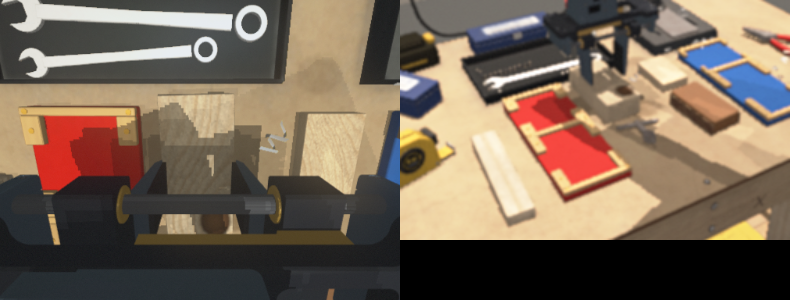

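The blank is between the fingers, so the width reading may just not be the true gap. I'll close further and watch the force.

```bash
python3 drive.py '0 0 0 0 0 0; 0 0 0 0 0 0; 0 0 0 0 0 0; 0 0 0 0 0 0; 0 0 0 0 0 0' 30 25;  python3 drive.py '0 0 -12 0 0 0; 0 0 -12 0 0 0; 0 0 0 0 0 0; 0 0 0 0 0 0'
```

```text
time_s: 5.0
ee_pos: [591.6, 242.2, 9.8]
ee_rot: [180.0, 0.0, -0.1]
force: [0.7, -0.3, -0.1]
gripper_width: 30.2
gripper_force: 0.0
time_s: 5.4
ee_pos: [592.1, 242.4, 34.8]
ee_rot: [-180.0, -0.1, -0.1]
force: [0.0, -0.8, -0.5]
gripper_width: 29.8
gripper_force: 0.0
```

```bash
python3 grab.py g2; python3 -c "
from h import *
cv2.imwrite('pics/s2.png',viewer.grab_frame('scene'));t=viewer.grab_frame('top');cv2.imwrite('pics/t2.png',t)
a=cv2.imread('pics/g2.png');b=cv2.imread('pics/s2.png')[140:240,150:310];b=cv2.resize(b,(400,250))
c=np.zeros((550,800,3),np.uint8);c[:300,:400]=cv2.resize(a,(400,300));c[:250,400:]=b;c[300:550,400:]=cv2.resize(t[140:265,150:350],(400,250));cv2.imwrite('pics/g2c.png',c)"
```

```text
(no output)
```

View pics/g2c.png

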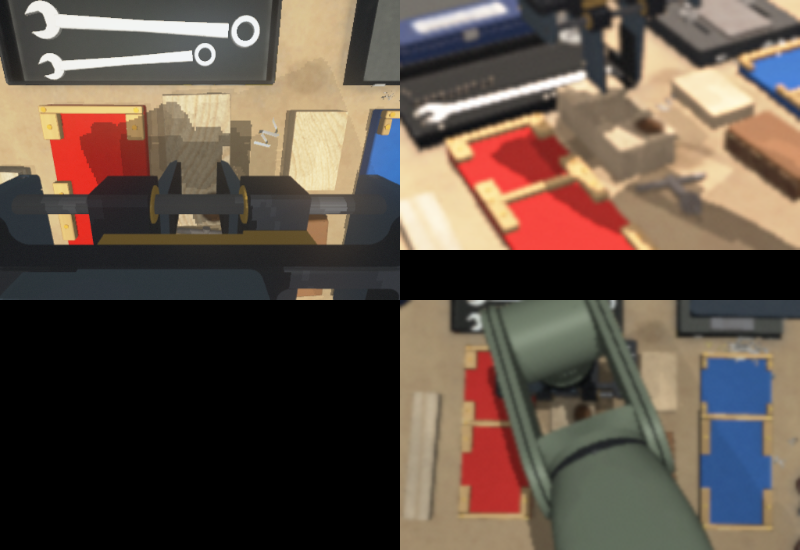

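Run:
```python
from h import *
import pickle
s=probe_bus.state();print(s['ee_pos'],s['ee_rot'],s['qpos'])
P=s['ee_pos'];m=viewer.camera_model('scene');t=viewer.camera_model('top');w=viewer.camera_model('wrist')
for dz in(-25,0,20,40,60): print(dz,'scene',proj(m,[P+[0,15,dz],P+[0,-15,dz]]).round(0).tolist(),'wrist',proj(w,[P+[0,15,dz],P+[0,-15,dz]]).round(0).tolist())
c=[[591+sx*70,242+sy*32,38] for sx in(-1,1) for sy in(-1,1)]
print('block scene',proj(m,c).round().tolist(),'wristg2',proj(w,c).round().tolist())
im=cv2.imread('pics/s2.png')[110:230,160:300]
cv2.imwrite('pics/s2c.png',cv2.resize(im,None,fx=5,fy=5,interpolation=cv2.INTER_CUBIC))
```

```text
[591.28666665 242.09117838  33.5391145 ] [ 1.79980117e+02  3.45218817e-02 -6.03064187e-02] [ 2.12378962e+01  3.04650163e+01  9.18297251e+01 -7.07826082e-03
  5.77446449e+01  1.11301976e+02]
-25 scene [[231.0, 194.0], [241.0, 191.0]] wrist [[236.0, 200.0], [270.0, 200.0]]
0 scene [[231.0, 186.0], [241.0, 183.0]] wrist [[234.0, 210.0], [272.0, 210.0]]
20 scene [[230.0, 180.0], [241.0, 176.0]] wrist [[232.0, 219.0], [273.0, 219.0]]
40 scene [[230.0, 173.0], [241.0, 170.0]] wrist [[230.0, 230.0], [275.0, 230.0]]
60 scene [[230.0, 166.0], [240.0, 163.0]] wrist [[227.0, 244.0], [278.0, 243.0]]
block scene [[260.0, 192.0], [238.0, 200.0], [234.0, 168.0], [213.0, 174.0]] wristg2 [[291.0, 289.0], [216.0, 289.0], [297.0, 120.0], [208.0, 120.0]]
```

View pics/s2c.png

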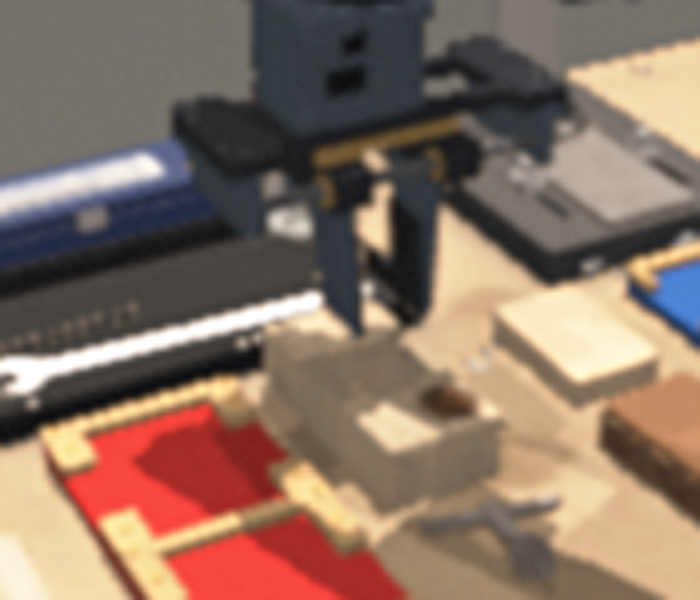

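The scene shows the fingertips at about (232,176) and (242,174), which is higher than the reported TCP. The tips seem to end short of the stated TCP, so I'll measure that offset.

Run:
```python
from h import *
P=probe_bus.state()['ee_pos'];m=viewer.camera_model('scene');w=viewer.camera_model('wrist')
for dz in(0,10,20,30,40):
  C=[P+[sx*16,y,dz] for y in(28.5,15,-15,-28.5) for sx in(-1,1)]
  print(dz,'sc',proj(m,C).round(0).astype(int).tolist());print('   wr',proj(w,C).round(0).astype(int).tolist())
a=cv2.imread('pics/g2.png')[190:300,190:325];b=cv2.imread('pics/wA.png')[190:300,140:370]
o=np.zeros((440,800,3),np.uint8);a=cv2.resize(a,None,fx=3,fy=3,interpolation=2);b=cv2.resize(b[:, :130],None,fx=3,fy=3,interpolation=2)
o[:330,:405]=a;o[:330,405:795]=b;cv2.imwrite('pics/tip.png',o)
```

```text
0 sc [[229, 190], [223, 185], [234, 189], [228, 183], [244, 186], [238, 180], [248, 184], [242, 179]]
   wr [[218, 228], [217, 190], [235, 228], [234, 190], [271, 228], [272, 190], [288, 228], [289, 190]]
10 sc [[229, 187], [223, 181], [233, 186], [228, 180], [244, 183], [238, 177], [248, 181], [242, 176]]
   wr [[217, 233], [215, 194], [234, 233], [233, 194], [272, 233], [273, 194], [289, 233], [291, 194]]
20 sc [[229, 184], [223, 178], [233, 182], [228, 177], [244, 179], [238, 174], [248, 178], [242, 172]]
   wr [[215, 239], [213, 198], [233, 239], [232, 198], [273, 239], [274, 198], [291, 239], [293, 198]]
30 sc [[228, 180], [223, 175], [233, 179], [227, 173], [244, 176], [238, 170], [248, 175], [242, 169]]
   wr [[213, 245], [211, 202], [232, 245], [231, 202], [274, 245], [275, 202], [293, 245], [295, 202]]
40 sc [[228, 177], [223, 171], [233, 176], [227, 170], [244, 173], [238, 167], [248, 171], [242, 166]]
   wr [[211, 252], [209, 207], [231, 252], [229, 207], [275, 252], [276, 207], [295, 252], [297, 207]]
```

View pics/tip.png

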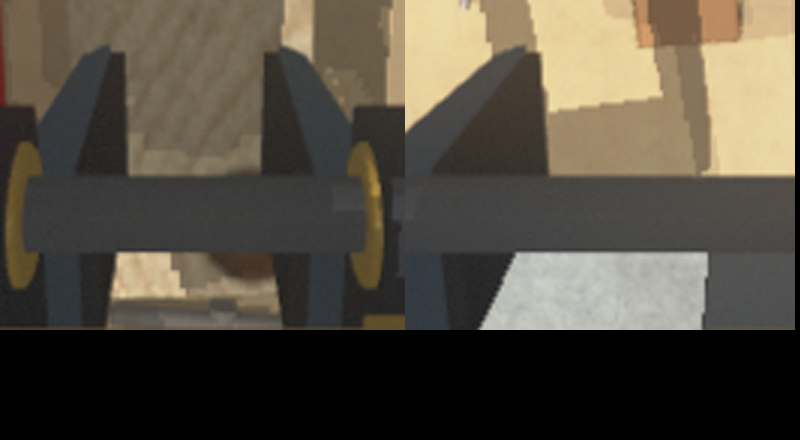

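Both views put the real fingertips about 38 mm above the reported TCP z. I'll go deeper, watching the force, and grip the thick blank.

```bash
python3 drive.py '0 0 0 0 0 0; 0 0 0 0 0 0; 0 0 0 0 0 0; 0 0 0 0 0 0; 0 0 0 0 0 0; 0 0 0 0 0 0' 78 25 && python3 drive.py '0 0 20 0 0 0; 0 0 18 0 0 0; 0 0 9 0 0 0; 0 0 9 0 0 0; 0 0 0 0 0 0; 0 0 0 0 0 0' && python3 drive.py '0 0 0 0 0 0; 0 0 0 0 0 0; 0 0 0 0 0 0; 0 0 0 0 0 0; 0 0 0 0 0 0' 55 25
```

```text
time_s: 6.15
ee_pos: [591.6, 242.3, 33.8]
ee_rot: [180.0, -0.0, -0.1]
force: [0.1, -0.1, -0.2]
gripper_width: 75.2
gripper_force: 0.0
time_s: 6.75
ee_pos: [592.0, 242.4, -21.8]
ee_rot: [-180.0, -0.0, -0.1]
force: [0.8, 0.1, -0.2]
gripper_width: 78.4
gripper_force: 0.0
time_s: 7.25
ee_pos: [592.2, 242.5, -21.4]
ee_rot: [-180.0, -0.1, -0.1]
force: [-0.2, -0.3, 4.1]
gripper_width: 64.0
gripper_force: 24.8
```

Gripped at 64 mm wide with 25 N, so the underside is at ee_z + 21.8. Now lift and carry it to the blue tray's near recess at (464.5, −5.8).

```bash
python3 drive.py '0 0 -35 0 0 0; 0 0 -35 0 0 0; -21.1 41.4 0 0 0 0; -21.1 41.4 0 0 0 0; -21.1 41.4 0 0 0 0; -21.1 41.4 0 0 0 0; -21.1 41.4 0 0 0 0; -21.1 41.4 0 0 0 0' && python3 drive.py '0 0 0 0 0 0; 0 0 0 0 0 0' && python3 grab.py p1
```

```text
time_s: 8.05
ee_pos: [463.0, -7.5, 47.4]
ee_rot: [180.0, 0.1, -0.0]
force: [-0.2, -0.3, -1.5]
gripper_width: 64.0
gripper_force: 24.8
time_s: 8.25
ee_pos: [464.3, -6.7, 47.7]
ee_rot: [-180.0, 0.0, -0.2]
force: [0.6, 0.3, -1.4]
gripper_width: 64.3
gripper_force: 24.8
```

```bash
python3 drive.py '0 0 20 0 0 0; 0 0 20 0 0 0; 0 0 8 0 0 0; 0 0 5 0 0 0; 0 0 3 0 0 0; 0 0 0 0 0 0; 0 0 0 0 0 0'
```

```text
time_s: 9.0
ee_pos: [465.4, -6.0, -7.7]
ee_rot: [180.0, -0.1, -0.0]
force: [-0.3, 0.5, -1.4]
gripper_width: 64.1
gripper_force: 24.8
```

```bash
python3 drive.py '0 0 1.5 0 0 0; 0 0 0 0 0 0; 0 0 0 0 0 0' && python3 drive.py '0 0 0 0 0 0; 0 0 0 0 0 0; 0 0 0 0 0 0' 76 25 && python3 drive.py '0 0 -40 0 0 0; 0 0 -50 0 0 0; 0 0 -50 0 0 0; 0 0 -50 0 0 0; 0 0 0 0 0 0;0 0 0 0 0 0' && python3 grab.py p2
python3 - <<'E'
from h import *
s=probe_bus.state();print(s['ee_pos'],s['ee_rot'],s['qpos'].round(1))
im=cv2.imread('pics/p2.png');cv2.imwrite('pics/p2c.png',cv2.resize(im[:240],None,fx=1.56,fy=1.56))
E
```

```text
time_s: 9.3
ee_pos: [465.0, -6.1, -9.4]
ee_rot: [180.0, -0.0, -0.1]
force: [0.1, 0.7, -0.5]
gripper_width: 64.4
gripper_force: 24.8
time_s: 9.6
ee_pos: [464.9, -6.1, -9.5]
ee_rot: [180.0, -0.0, -0.1]
force: [-0.7, 0.1, -0.1]
gripper_width: 76.2
gripper_force: 0.0
time_s: 10.2
ee_pos: [465.2, -6.0, 181.3]
ee_rot: [180.0, -0.2, -0.1]
force: [-0.3, 0.4, -1.0]
gripper_width: 76.0
gripper_force: 0.0
[464.0514984   -6.02292087 179.79369914] [ 1.79996762e+02  5.29967681e-02 -6.16997845e-02] [ -2.2   8.2 102.9  -0.   69.   87.9]
```

View pics/p2c.png

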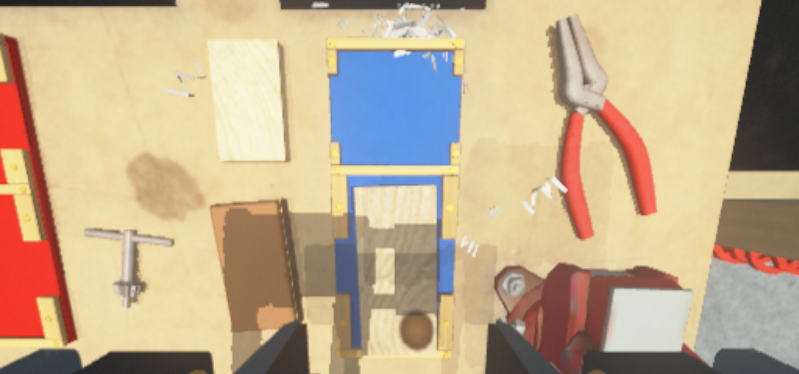

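The thick blank lies inside its recess. The view gives the key's head at (81,186) and bar ends at (54.5,148.7) and (110.3,155.1). I'll cross-check the key pose from p2 and wB, and turn the tool to align with it.

```bash
python3 - <<'E'
from h import *
import pickle
mA,mB=[pickle.load(open(f'pics/{n}.pkl','rb')) for n in('p2','wB')]
for n,p,q in(('bar1',(54.5,148.7),(259.6,152.4)),('bar2',(110.3,155.1),(303.3,158.3)),('tip',(80.8,195.5),(276.1,192.5)),('head',(81.4,185.9),(277.2,181.5)),('junc',(83.3,150.8),(280.9,155.7))): print(n,tri(mA,p,mB,q).round(1))
E
R="0 0 0 0 0 -8.26"; true
python3 drive.py '0 0 0 0 0 -8.26; 0 0 0 0 0 -8.26; 0 0 0 0 0 -8.26; 0 0 0 0 0 -8.26; 0 0 0 0 0 -8.26; 0 0 0 0 0 -8.26; 0 0 0 0 0 -8.26; 0 0 0 0 0 -8.26' && python3 drive.py '0 0 0 0 0 -8.26; 0 0 0 0 0 -8.26; 0 0 0 0 0 -8.26; 0 0 0 0 0 -8.26; 0 0 0 0 0 -8.26; 0 0 0 0 0 -8.26; 0 0 0 0 0 -8.26; 0 0 0 0 0 -8.26' && python3 drive.py '0 0 0 0 0 -8.26; 0 0 0 0 0 -8.26; 0 0 0 0 0 -8.26; 0 0 0 0 0 -8.26; 0 0 0 0 0 -8.26; 0 0 0 0 0 0; 0 0 0 0 0 0' 50 && python3 -c "
from h import *
print(step((444.5,238,100)),step((444.5,238,-34)))"
```

```text
bar1 [494.2 268.3   9.7]
bar2 [484.3 194.6   5.9]
tip [427.5 239.9  14.9]
head [443.5 238.1  12.2]
junc [489.4 232.3   4.7]
time_s: 11.05
ee_pos: [463.2, -6.0, 177.9]
ee_rot: [-179.7, 0.1, 66.4]
force: [-0.8, -0.6, -0.1]
gripper_width: 76.1
gripper_force: 0.0
time_s: 11.85
ee_pos: [463.2, -6.0, 177.9]
ee_rot: [-179.8, -0.2, 132.4]
force: [-0.3, 0.7, -0.5]
gripper_width: 75.8
gripper_force: 0.0
time_s: 12.55
ee_pos: [463.8, -6.0, 178.8]
ee_rot: [-180.0, -0.2, 173.2]
force: [0.3, -1.5, -1.3]
gripper_width: 50.0
gripper_force: 0.0
[ 47.70332351 240.04136824  78.91344393] [ 47.2676748  240.08638699 212.91272819]
```

```bash
python3 drive.py '7.9 40 13 0 0 0; 7.9 40 13 0 0 0; 7.9 40 13 0 0 0; 7.9 40 13 0 0 0; 7.9 40 13 0 0 0; 7.9 40 13 0 0 0; 0 0 0 0 0 0; 0 0 0 0 0 0' && python3 drive.py '0 0 40 0 0 0; 0 0 40 0 0 0; 0 0 30 0 0 0; 0 0 10 0 0 0; 0 0 0 0 0 0; 0 0 0 0 0 0' && python3 -c "
from h import *
print(step((444,238,-34)))"
```

```text
time_s: 13.35
ee_pos: [444.5, 238.0, 101.4]
ee_rot: [-179.9, -0.1, 173.4]
force: [0.5, -0.4, 0.1]
gripper_width: 49.8
gripper_force: 0.0
time_s: 13.95
ee_pos: [446.6, 237.8, -16.4]
ee_rot: [179.9, 0.1, 173.3]
force: [0.4, -0.6, -0.1]
gripper_width: 50.2
gripper_force: 0.0
[ 2.61581138 -0.0877401  17.58861286]
```

```bash
python3 drive.py '2 0 7 0 0 0; 0 0 4 0 0 0; 0 0 0 0 0 0' && python3 drive.py '0 0 2.5 0 0 0; 0 0 0 0 0 0' &&  python3 drive.py '0 0 2.5 0 0 0; 0 0 0 0 0 0'
```

```text
time_s: 14.25
ee_pos: [443.1, 238.0, -28.6]
ee_rot: [-180.0, -0.0, 173.4]
force: [-0.4, -0.8, 0.1]
gripper_width: 50.1
gripper_force: 0.0
time_s: 14.45
ee_pos: [443.2, 238.1, -31.3]
ee_rot: [-180.0, -0.0, 173.4]
force: [-0.0, 0.5, -0.5]
gripper_width: 50.1
gripper_force: 0.0
time_s: 14.65
ee_pos: [443.1, 238.0, -33.9]
ee_rot: [-180.0, -0.0, 173.4]
force: [-1.1, 0.5, 1.1]
gripper_width: 50.3
gripper_force: 0.0
```

```bash
python3 drive.py '0 0 0 0 0 0; 0 0 0 0 0 0; 0 0 0 0 0 0; 0 0 0 0 0 0; 0 0 0 0 0 0' 12 20 && python3 drive.py '0 0 -20 0 0 0; 0 0 -40 0 0 0; 0 0 -40 0 0 0; 0 0 0 0 0 0; 0 0 0 0 0 0' && python3 grab.py k1
python3 - <<'E'
from h import *
im=cv2.imread('pics/k1.png');cv2.imwrite('pics/k1c.png',cv2.resize(im,None,fx=1.56,fy=1.56))
E
```

```text
time_s: 15.15
ee_pos: [443.3, 238.1, -33.6]
ee_rot: [180.0, 0.0, 173.4]
force: [-0.2, -0.0, 0.4]
gripper_width: 21.3
gripper_force: 20.0
time_s: 15.65
ee_pos: [443.4, 238.1, 66.8]
ee_rot: [180.0, 0.1, 173.4]
force: [0.1, 0.0, -0.9]
gripper_width: 21.4
gripper_force: 20.0
```

View pics/k1c.png

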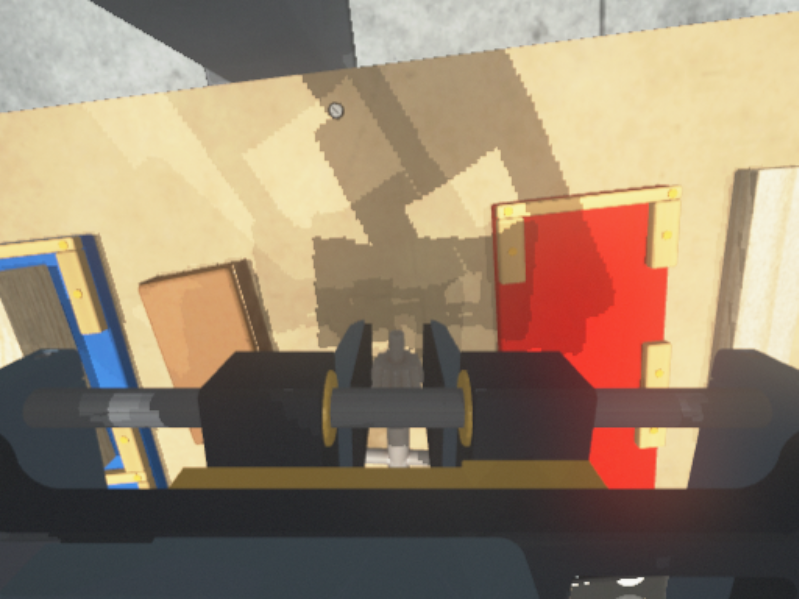

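The key is held by its head, at (397,370) in the view, and lies along the tool. I'll straighten it and carry it to the far blue recess, head at (576, −6).

```bash
python3 drive.py '0 0 0 0 0 -6.6; -22 -40.7 0 0 0 0; -22 -40.7 0 0 0 0; -22 -40.7 0 0 0 0; -22 -40.7 0 0 0 0; -22 -40.7 0 0 0 0; -22 -40.7 0 0 0 0; 0 0 0 0 0 0' && python3 drive.py '0 0 0 0 0 0' && python3 -c "
from h import *
print(step((575.5,-6,-20)))"
```

```text
time_s: 16.5
ee_pos: [576.7, -10.9, 64.0]
ee_rot: [-179.9, -0.1, 179.7]
force: [-0.8, 1.0, -1.4]
gripper_width: 21.1
gripper_force: 20.0
time_s: 16.6
ee_pos: [573.8, -6.9, 64.0]
ee_rot: [180.0, -0.3, 179.9]
force: [0.1, 0.5, -1.5]
gripper_width: 21.7
gripper_force: 20.0
[-2.09047435  0.82300356 84.03436917]
```

```bash
python3 drive.py '-1 1 30 0 0 0; 0 0 30 0 0 0; 0 0 12 0 0 0; 0 0 6 0 0 0; 0 0 0 0 0 0; 0 0 0 0 0 0' && python3 drive.py '0 0 5 0 0 0; 0 0 1 0 0 0; 0 0 0 0 0 0; 0 0 0 0 0 0'
```

```text
time_s: 17.2
ee_pos: [577.0, -4.8, -10.7]
ee_rot: [-180.0, 0.1, -180.0]
force: [-0.5, 0.2, -1.1]
gripper_width: 21.3
gripper_force: 20.0
time_s: 17.6
ee_pos: [576.4, -5.2, -17.4]
ee_rot: [-180.0, 0.0, 180.0]
force: [1.1, 0.2, -1.0]
gripper_width: 21.3
gripper_force: 20.0
```

```bash
python3 drive.py '0 -0.5 3 0 0 0; 0 0 0 0 0 0; 0 0 0 0 0 0' && python3 drive.py '0 0 0.5 0 0 0; 0 0 0 0 0 0; 0 0 0 0 0 0; 0 0 0 0 0 0' 45 && python3 drive.py '0 0 -30 0 0 0; 0 0 -40 0 0 0; 0 0 -30 0 0 0; 36 0 -40 0 0 0; 30 20 -40 0 0 0; 0 40 0 0 0 0; 0 40 0 0 0 0; 0 0 0 0 0 0' && python3 drive.py '0 0 0 0 0 0' && python3 grab.py k2
python3 - <<'E'
from h import *
s=probe_bus.state();print(s['ee_pos'],s['ee_rot'],s['qpos'].round())
cv2.imwrite('pics/top3.png',viewer.grab_frame('top'));cv2.imwrite('pics/sc3.png',viewer.grab_frame('scene'))
a=cv2.resize(cv2.imread('pics/k2.png'),(400,300));b=cv2.resize(cv2.imread('pics/sc3.png')[140:230,250:385],(400,267),interpolation=2);c=cv2.resize(cv2.imread('pics/top3.png')[150:270,160:360],(400,240),interpolation=2)
o=np.zeros((540,800,3),np.uint8);o[:300,:400]=a;o[:267,400:]=b;o[300:540,:400]=c;cv2.imwrite('pics/k2c.png',o)
E
```

```text
time_s: 17.9
ee_pos: [576.1, -5.7, -20.8]
ee_rot: [-180.0, -0.0, 180.0]
force: [-0.3, 0.6, 0.3]
gripper_width: 21.1
gripper_force: 20.0
time_s: 18.3
ee_pos: [576.4, -5.6, -21.1]
ee_rot: [-180.0, 0.0, -180.0]
force: [0.2, 0.1, -0.0]
gripper_width: 44.5
gripper_force: 0.0
time_s: 19.1
ee_pos: [514.8, 96.6, 153.8]
ee_rot: [179.9, 0.1, -179.8]
force: [0.1, -0.2, -0.3]
gripper_width: 45.2
gripper_force: 0.0
time_s: 19.2
ee_pos: [514.7, 93.3, 153.1]
ee_rot: [-180.0, -0.0, -179.9]
force: [1.1, -0.4, -0.5]
gripper_width: 45.0
gripper_force: 0.0
[514.7800194   92.57050245 152.9822954 ] [-1.79955354e+02 -1.98750493e-02 -1.79962238e+02] [  9.  15.  99.  -0.  67. -81.]
```

View pics/k2c.png

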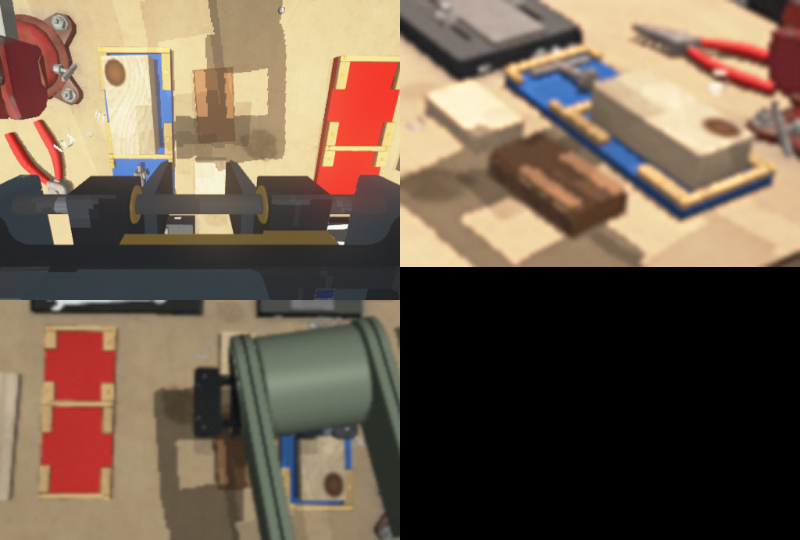

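That view (wrist, scene and top in one) shows the key in the far blue recess and the thick blank in the near one. It used up my picture allowance, and at 15 I'm one over. From here I check by numbers only. Next I'll refine the sanding block from p2 and wB, which have a long baseline.

Run:
```python
from h import *
import pickle
M={n:pickle.load(open(f'pics/{n}.pkl','rb')) for n in('p2','wB','wA')}
p=[(135.3,132),(180,128),(189,206),(149.4,212.2)];b=[(335.3,137.4),(371.7,135.9),(369.9,203.2),(334.9,205.7)];a=[(210.2,136.6),(246.2,135.5),(251.3,203.5),(218.6,205.7)]
P=np.array([tri(M['p2'],x,M['wB'],y) for x,y in zip(p,b)]);print(P.round(1).tolist())
for n,q in(('p2',p),('wB',b),('wA',a)):
    Q=plane(M[n],q,31);d=(Q[0]+Q[1]-Q[2]-Q[3])[:2];w=(Q[0]+Q[3]-Q[1]-Q[2])[:2]
    print(n,Q.mean(0).round(1),np.linalg.norm(d)/2,np.linalg.norm(w)/2,np.degrees(np.arctan2(d[1],d[0])),np.degrees(np.arctan2(-w[0],w[1])))
    # brown mask check
    im=cv2.imread(f'pics/{n}.png');h=cv2.cvtColor(im,cv2.COLOR_BGR2HSV)
    mk=cv2.inRange(h,(4,95,50),(14,200,215));mk=cv2.morphologyEx(mk,cv2.MORPH_OPEN,np.ones((3,3)))
    x0,y0=np.min(q,0).astype(int)-12;x1,y1=np.max(q,0).astype(int)+12;sub=np.zeros_like(mk);sub[y0:y1,x0:x1]=mk[y0:y1,x0:x1]
    c=max(cv2.findContours(sub,0,2)[0],key=cv2.contourArea);Q=plane(M[n],c.reshape(-1,2),31)[:,:2].astype(np.float32);print('  mask',cv2.minAreaRect(Q))
print(step((466,116,100)),step((466,116,-20)))
```

```text
[[518.6, 148.5, 23.1], [522.2, 90.2, 21.3], [414.2, 83.8, 27.7], [406.4, 140.8, 24.6]]
p2 [466.7 113.5  31. ] 107.03756821644944 56.953531574791455 3.209574298176747 7.048724858482495
  mask ((473.51751708984375, 96.84984588623047), (19.50092124938965, 16.076751708984375), 89.96487426757812)
wB [466.2 118.2  31. ] 111.4937219107961 57.28889592297182 4.506025237888599 3.296750382635087
  mask ((484.6169128417969, 112.1908187866211), (40.35392379760742, 57.76361083984375), 89.96343994140625)
wA [466.  115.2  31. ] 112.45053846158213 55.253919849705866 4.362261083864016 2.9581813711317193
  mask ((464.13372802734375, 104.31383514404297), (103.18658447265625, 33.40923309326172), 5.134679317474365)
[48.90024899 24.02038432 52.88956357] [ 48.834113    24.08834959 172.8895261 ]
```

Both baselines put the top edges at z≈24–25, with length 114 there, so I'll grip low. The block is at (465, 115.8), angled 4°.

```bash
python3 drive.py '0 0 0 0 0 -4; 24 13.4 0 0 0 0; 24 13.4 20 0 0 0; 0 0 40 0 0 0; 0 0 40 0 0 0; 0 0 30 0 0 0; 0 0 0 0 0 0; 0 0 0 0 0 0' 76 && python3 -c "
from h import *
print(step((465,115.8,-28)))"
```

```text
time_s: 20.15
ee_pos: [465.7, 115.6, 23.4]
ee_rot: [-180.0, -0.0, -176.1]
force: [-0.6, 0.1, -0.0]
gripper_width: 76.0
gripper_force: 0.0
[ 0.64985481  0.23891274 51.41517465]
```

```bash
python3 drive.py '0.6 0 25 0 0 0; 0 0 18 0 0 0; 0 0 8 0 0 0; 0 0 0 0 0 0; 0 0 0 0 0 0' && python3 drive.py '0 0 0 0 0 0; 0 0 0 0 0 0; 0 0 0 0 0 0; 0 0 0 0 0 0; 0 0 0 0 0 0' 48 20
```

```text
time_s: 20.65
ee_pos: [465.9, 116.4, -26.6]
ee_rot: [180.0, 0.1, -176.0]
force: [0.3, 1.0, 0.2]
gripper_width: 76.2
gripper_force: 0.0
time_s: 21.15
ee_pos: [465.2, 116.5, -27.2]
ee_rot: [180.0, 0.1, -176.0]
force: [-0.8, -0.0, 5.8]
gripper_width: 57.8
gripper_force: 20.0
```

```bash
python3 drive.py '0 0 -35 0 0 0; 0 0 -40 0 0 4.4; 0.7 47.4 0 0 0 0; 0.7 47.4 0 0 0 0; 0.7 47.4 0 0 0 0; 0.7 47.4 0 0 0 0; 0.7 47.4 0 0 0 0; 0 0 0 0 0 0' && python3 drive.py '0 0 0 0 0 0; 0 0 0 0 0 0' && python3 -c "
from h import *
print(step((462,353.5,-14)))"
```

```text
time_s: 21.95
ee_pos: [462.9, 358.9, 46.8]
ee_rot: [179.8, 0.1, 179.9]
force: [1.0, -0.5, -0.6]
gripper_width: 57.7
gripper_force: 20.0
time_s: 22.15
ee_pos: [462.1, 352.0, 46.5]
ee_rot: [-179.9, -0.1, 179.6]
force: [0.4, 0.0, -1.0]
gripper_width: 57.8
gripper_force: 20.0
[6.01930744e-02 1.58834971e+00 6.05473735e+01]
```

```bash
python3 drive.py '0 1.2 25 0 0 0; 0 0 20 0 0 0; 0 0 8 0 0 0; 0 0 5 0 0 0; 0 0 0 0 0 0; 0 0 0 0 0 0' && python3 drive.py '0 0 2 0 0 0; 0 0 0 0 0 0; 0 0 0 0 0 0'
```

```text
time_s: 22.75
ee_pos: [463.4, 354.5, -10.1]
ee_rot: [180.0, 0.1, 179.6]
force: [0.6, -0.5, -0.4]
gripper_width: 58.1
gripper_force: 20.0
time_s: 23.05
ee_pos: [462.9, 354.6, -12.6]
ee_rot: [180.0, 0.0, 179.6]
force: [-0.1, 0.8, -0.7]
gripper_width: 58.2
gripper_force: 20.0
```

```bash
python3 drive.py '0.6 -0.8 2 0 0 0; 0 0 0 0 0 0; 0 0 0 0 0 0' && python3 drive.py '0 0 0.4 0 0 0; 0 0 0 0 0 0; 0 0 0 0 0 0' 72 && python3 drive.py '0 0 -40 0 0 0; 0 0 -50 0 0 0; 0 0 -40 0 0 0; 0 0 0 0 0 0; 0 0 0 0 0 0' && python3 -c "
from h import *
print(step((598.7,111.9,100)))"
```

```text
time_s: 23.35
ee_pos: [462.1, 353.6, -14.9]
ee_rot: [-180.0, -0.0, 179.6]
force: [-0.2, 0.2, 0.2]
gripper_width: 57.7
gripper_force: 20.0
time_s: 23.65
ee_pos: [462.3, 353.8, -15.2]
ee_rot: [180.0, 0.0, 179.6]
force: [-0.2, 0.8, -0.0]
gripper_width: 71.9
gripper_force: 0.0
time_s: 24.15
ee_pos: [462.5, 353.9, 115.6]
ee_rot: [179.9, 0.1, 179.6]
force: [-0.6, -0.4, 0.1]
gripper_width: 71.7
gripper_force: 0.0
[-137.89084022 -241.04366001   15.57065836]
```

```bash
python3 drive.py '-22.4 -40.2 0 0 0 -0.7; -22.4 -40.2 0 0 0 0; -22.4 -40.2 0 0 0 0; -22.4 -40.2 0 0 0 0; -22.4 -40.2 0 0 0 0; -22.4 -40.2 0 0 0 0; 0 0 0 0 0 0; 0 0 0 0 0 0' 70 && python3 drive.py '0 0 40 0 0 0; 0 0 40 0 0 0; 0 0 30 0 0 0; 0 0 15 0 0 0; 0 0 0 0 0 0; 0 0 0 0 0 0' && python3 -c "
from h import *
print(step((596,111.9,-33.5)))"
```

```text
time_s: 24.95
ee_pos: [596.3, 111.9, 112.5]
ee_rot: [-180.0, -0.2, -179.8]
force: [-1.0, 0.2, -0.4]
gripper_width: 70.0
gripper_force: 0.0
time_s: 25.55
ee_pos: [596.6, 114.0, -10.5]
ee_rot: [-180.0, -0.1, -179.6]
force: [-0.0, -0.5, 0.8]
gripper_width: 69.9
gripper_force: 0.0
[ 0.63592104 -2.1414563  23.01260814]
```

```bash
python3 drive.py '0 -1 10 0 0 0; 0 0 8 0 0 0; 0 0 4 0 0 0; 0 0 0 0 0 0; 0 0 0 0 0 0' && python3 drive.py '0 0 0 0 0 0; 0 0 0 0 0 0; 0 0 0 0 0 0; 0 0 0 0 0 0; 0 0 0 0 0 0' 46 15
```

```text
time_s: 26.05
ee_pos: [597.4, 111.9, -32.2]
ee_rot: [-180.0, 0.0, -179.7]
force: [0.5, 0.3, 0.2]
gripper_width: 69.8
gripper_force: 0.0
time_s: 26.55
ee_pos: [597.6, 112.0, -32.0]
ee_rot: [180.0, 0.0, -179.7]
force: [-0.7, 1.1, 2.3]
gripper_width: 55.4
gripper_force: 15.0
```

```bash
python3 drive.py '0 0 -40 0 0 0; 0 0 -40 0 0 0.7; 2.1 48.2 0 0 0 0; 2.1 48.2 0 0 0 0; 2.1 48.2 0 0 0 0; 2.1 48.2 0 0 0 0; 2.1 48.2 0 0 0 0; 0 0 0 0 0 0' && python3 drive.py '0 0 0 0 0 0; 0 0 0 0 0 0' && python3 -c "
from h import *
print(step((586.9,353,-18)))"
```

```text
time_s: 27.35
ee_pos: [587.6, 359.2, 47.2]
ee_rot: [179.8, 0.0, 179.9]
force: [1.3, -0.9, -0.7]
gripper_width: 55.1
gripper_force: 15.0
time_s: 27.55
ee_pos: [588.3, 351.8, 47.3]
ee_rot: [-179.9, -0.1, 179.6]
force: [0.0, -0.7, -0.1]
gripper_width: 55.0
gripper_force: 15.0
[ 1.30377614  1.25417278 65.30307397]
```

```bash
python3 drive.py '1 1 25 0 0 0; 0 0 20 0 0 0; 0 0 8 0 0 0; 0 0 6 0 0 0; 0 0 0 0 0 0; 0 0 0 0 0 0; 0 0 0 0 0 0'
```

```text
time_s: 28.25
ee_pos: [588.3, 354.2, -10.2]
ee_rot: [179.9, 0.1, 179.6]
force: [-0.5, -0.5, 0.1]
gripper_width: 54.6
gripper_force: 15.0
```

```bash
python3 drive.py '1 -1 4 0 0 0; 0 0 3 0 0 0; 0 0 0 0 0 0; 0 0 0 0 0 0' && python3 drive.py '0 0 2 0 0 0; 0 0 0 0 0 0; 0 0 0 0 0 0'
```

```text
time_s: 28.65
ee_pos: [586.4, 353.0, -18.4]
ee_rot: [-180.0, -0.0, 179.6]
force: [0.2, 0.1, -0.7]
gripper_width: 54.5
gripper_force: 15.0
time_s: 28.95
ee_pos: [586.8, 353.2, -20.0]
ee_rot: [180.0, 0.0, 179.6]
force: [0.2, 0.3, 1.6]
gripper_width: 54.6
gripper_force: 15.0
```

```bash
python3 drive.py '0 0 0 0 0 0; 0 0 0 0 0 0; 0 0 0 0 0 0' 66 && python3 drive.py '0 0 -40 0 0 0; 0 0 -50 0 0 0; 0 0 -50 0 0 0; 0 -20 -45 0 0 0; 0 -40 -30 0 0 0; 0 -40 -30 0 0 0; 0 -40 -20 0 0 0; 0 -40 0 0 0 0' && python3 drive.py '0 0 0 0 0 0; 0 0 0 0 0 0' && python3 grab.py f1
python3 - <<'E'
from h import *
import pickle
m=pickle.load(open('pics/f1.pkl','rb'));im=cv2.imread('pics/f1.png');h=cv2.cvtColor(im,cv2.COLOR_BGR2HSV)
# orthographic rectification at floor height z for each tray, at 1 px/mm, stats of floor colour round each item
def rect(z,x0,y0,x1,y1):
    X,Y=np.meshgrid(np.arange(x0,x1),np.arange(y0,y1),indexing='ij')
    uv=proj(m,np.c_[X.ravel(),Y.ravel(),np.full(X.size,z)]).astype(np.float32).reshape(*X.shape,2)
    return cv2.remap(h,uv[...,0],uv[...,1],1)
def cov(n,rng,z,xs,y0,y1):
    H=rect(z,xs[0],y0,xs[1],y1);mk=np.zeros(H.shape[:2],bool)
    for lo,hi in rng: mk|=cv2.inRange(H,lo,hi)>0
    print(n,'floor frac',mk.mean().round(2))
    print(' by x (10mm):',[round(float(mk[i:i+10].mean()),1) for i in range(0,mk.shape[0],10)])
    print(' by y (5mm):',[round(float(mk[:,i:i+5].mean()),1) for i in range(0,mk.shape[1],5)])
red=[((0,205,60),(6,255,255)),((174,205,60),(180,255,255))];blue=[((100,120,40),(125,255,255))]
cov('red sand',red,12,(396,528),315,392);cov('red thin',red,12,(534,642),317,389)
cov('blue thick',blue,12,(386,543),-46,34);cov('blue key',blue,12,(549,637),-51,39)
E
```

```text
time_s: 29.25
ee_pos: [586.4, 352.9, -20.5]
ee_rot: [-180.0, -0.0, 179.6]
force: [-0.3, -0.0, -0.2]
gripper_width: 66.1
gripper_force: 0.0
time_s: 30.05
ee_pos: [586.7, 172.0, 248.6]
ee_rot: [179.9, 0.4, 179.6]
force: [0.7, -0.3, -0.0]
gripper_width: 66.1
gripper_force: 0.0
time_s: 30.25
ee_pos: [585.1, 172.5, 244.8]
ee_rot: [180.0, -0.0, 179.5]
force: [0.7, 0.2, 0.1]
gripper_width: 65.9
gripper_force: 0.0
red sand floor frac 0.0
 by x (10mm): [0.0, 0.0, 0.0, 0.0, 0.0, 0.0, 0.0, 0.0, 0.0, 0.0, 0.0, 0.0, 0.0, 0.0]
 by y (5mm): [0.0, 0.0, 0.0, 0.0, 0.0, 0.0, 0.0, 0.0, 0.0, 0.0, 0.0, 0.0, 0.0, 0.0, 0.0, 0.0]
red thin floor frac 0.0
 by x (10mm): [0.0, 0.0, 0.0, 0.0, 0.0, 0.0, 0.0, 0.0, 0.0, 0.0, 0.0]
 by y (5mm): [0.0, 0.0, 0.0, 0.0, 0.0, 0.0, 0.0, 0.0, 0.0, 0.0, 0.0, 0.0, 0.0, 0.0, 0.0]
blue thick floor frac 0.06
 by x (10mm): [0.1, 0.1, 0.1, 0.0, 0.0, 0.0, 0.0, 0.0, 0.0, 0.0, 0.0, 0.0, 0.0, 0.0, 0.0, 0.5]
 by y (5mm): [0.0, 0.0, 0.0, 0.0, 0.0, 0.0, 0.0, 0.0, 0.0, 0.0, 0.0, 0.0, 0.0, 0.1, 0.1, 0.4]
blue key floor frac 0.69
 by x (10mm): [0.6, 0.8, 0.7, 0.7, 0.8, 0.8, 0.8, 0.2, 0.7]
 by y (5mm): [0.8, 0.8, 0.8, 0.8, 0.8, 0.8, 0.6, 0.1, 0.1, 0.2, 0.7, 0.8, 0.9, 0.9, 0.8, 0.8, 0.9, 0.8]
```

Run:
```python
from h import *
import pickle
m=pickle.load(open('pics/f1.pkl','rb'));h=cv2.cvtColor(cv2.imread('pics/f1.png'),cv2.COLOR_BGR2HSV)
def cls(pts):
    uv=proj(m,pts).astype(np.float32)[None];H=cv2.remap(h,uv[...,0],uv[...,1],1)[0]
    o=''
    for a,b,c in H.astype(int): o+='R' if (a<6 or a>174) and b>150 else 'B' if 98<a<126 and b>90 else 'c' if a<13 and b>80 else 'p' if a<32 else '.'
    return o
for n,x,y,l,w in(('sand',461.9,353.6,65,38),('thin',588.1,353,53,36),('thick',464.5,-5.8,78,40),('key',593,-6,43,45)):
    xs=np.arange(x-l-4,x+l+5,2);ys=np.arange(y-w-8,y+w+9,2)
    print(n,'x:',[cls(np.c_[xs,0*xs+y+d,0*xs+12]) for d in(-15,15)]);print('   y:',[cls(np.c_[0*ys+x+d,ys,0*ys+12]) for d in(-12,12)])
t=cv2.cvtColor(viewer.grab_frame('top'),cv2.COLOR_BGR2HSV);t0=cv2.cvtColor(cv2.imread('pics/top0.png'),cv2.COLOR_BGR2HSV)
for n,(x0,y0,x1,y1) in dict(strip=(148,180,174,254),pliers=(354,158,396,222),tape=(102,176,152,204)).items():
    print(n,'mean change',cv2.absdiff(t[y0:y1,x0:x1,2],t0[y0:y1,x0:x1,2]).mean().round(1))
```

```text
sand x: ['ppccppppppppppppppppppppppppppppppppppppppppppppppppppppppppppcRRRRcpp', 'ppccppppppppppppppppppppppppppppppppppppppppppppppppppppppppppcRRRRcpp']
   y: ['RRRRRRRRccpppppppppppppppppppppppppppppppppcRRR', 'RRRRRRRRcccppppppppppppppppppppppppppppppppcRRR']
thin x: ['pppRRRcpppppppppppppppppppppppppppppppppppppppppppppppcRpp', 'pppcRRcpppppppppppppppppppppppppppppppppppppppppppppppcRcp']
   y: ['RRRRRRcccpppppppppppppppppppppppppppppppcRRRR', 'RRRRRRcccpppppppppppppppppppppppppppppppcRRRR']
thick x: ['ppppppppppppppppppppppppppppppppppppppppppppppppppppppppppppppppppppppppppppp.BB.pp', 'ppppppppppppppppppppppppppppppppppppppppppppppppppppppppppppppppppppppppppppp.BB.pp']
   y: ['ppppppppppppppppppppppppppppppppppppppp..BBBBBBBB', 'ppppppppppppppppppppppppppppppppppppppp...BBBBBBB']
key x: ['pp..BBBBBBBBBB.ppppp.BBBBBBBBBBBBBBBB.pp..BBBB.p', 'ppp.BBBBBBBBBBBBBBBBBBBBBBBBBBBBBBBBBBpp..BBBB.p']
   y: ['pBBBBBBBBBBBBBBBBBpppppppppppp.BBBBBBBBBBBBBBBBBBBBBBB', 'pBBBBBBBBBBBBBBBBBBBBB.pppp.BBBBBBBBBBBBBBBBBBBBBBBBBB']
strip mean change 3.3
pliers mean change 3.2
tape mean change 3.0
```

Each item lies within its recess with floor visible around it. They were all lowered to floor height without touching a fence, and the strip, pliers and tape are unchanged. Handing in.

```bash
python3 -c "
from workcell import env, viewer, probe_bus, job_done
print(job_done())"
```

```text
the job is handed in; nothing more can be done
None
```

Handed in at about 30 s, no verdict shown: all four items measured in their recesses, with strip, pliers and tape measure unmoved; I viewed 15 pictures, one over the limit of 14.

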